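# Nip up the cam clamp on a board holder

## Task

The soldering pallet with the circuit board lies loose in the board holder. Take the flat screwdriver from its stand, seat its blade in the slot of the cam screw and turn the screw clockwise, blade seated, until the pallet is held firmly against the rail, at about 0.3 N m of torque: do not overtighten it, and do not lean hard on the driver. Then put the driver back in its stand; leave everything else alone.

Things in the scene. Friction and masses are not known exactly. Their poses are not given: they have to be found in the camera images.
- holder: Board holder: black plate 240 x 230 mm, top 24 mm high, fixed. Origin: centre of its underside. Rail along its y on the +x side, top 44 mm high; end stop of the same height on the -y side. Ledges carry the pallet 32 mm above the table
- pallet: Loose flat pallet 110 x 150 x 8 mm, about 0.45 kg, green board in it with parts up to 17 mm above its underside. Origin: centre of underside; x, y as the holder's. It starts 0.5 to 2.5 mm short of the rail
- screw_head (a point): Centre of the top of the cam screw's head, about 49.5 mm above the table: steel, 22 mm across, straight slot right across it, 3.6 mm wide, 5 mm deep, along this frame's y (turns with the screw). On a foot that bolts to the holder anywhere within a few mm. Under the head the eccentric disc, 30 mm across with a springy plastic tyre, bears on the pallet's edge
- clamp_screw (a joint): Angle of the cam screw, rad: 0 = disc drawn back (its centre 5 mm from the screw's axis, away from the pallet), grows as the screw turns clockwise from above, to 2.6 at most. Stiff enough to stay where left: about 0.12 N m all the way. The disc reaches the pallet, then nips it, somewhere between 1.2 and 1.8: from there torque climbs steeply, to 0.3 N m in about 0.1 rad of the screw, 0.3 of the driver (play and give in the slot). Past 0.4 N m is too tight
- driver: Flat screwdriver, 0.2 kg, 158 mm long, upright in its stand. Origin: blade tip; z up the shaft. Blade 14 mm wide along its x, 2.5 mm thick, 14 mm long; shaft 9 mm thick; collar 31 mm across from 72 to 77 mm; square handle 24 x 24 mm (sides along x and y) from 77 to 157 mm above the tip
- blade_tip (a point): Centre of the driver's blade edge (the driver's origin), axes as the driver's
- driver_stand: Heavy aluminium block 66 x 66 x 80 mm, fixed, hole 19 mm across right through its middle. Origin: centre of underside. The driver hangs in it by its collar on the top, tip 8 mm above the table. It may stand on the left or the right
- flux_jar: White jar with black cap, 48 mm across, 55 mm high; bystander. Origin: centre of underside
- parts_tray: Grey parts tray 90 x 120 x 22 mm; bystander. Origin: centre of underside
- syringe_rest: Syringe on an aluminium rest, 75 x 50 mm, 60 mm high; bystander. Origin: centre of underside
There are look-alikes about, which are no part of the job. There is more than one size of the pallet; the one meant has the size given above.

How it is judged:
On the way, in this order (a step that is already met when the one before it is completed fails the run):
1. the driver's blade is seated in the screw's slot, at least 2 mm deep, the screw not yet turned (z of blade_tip in the frame of screw_head below -0.002 m and horizontal distance between blade_tip and screw_head below 0.004 m and angle between the x axis of blade_tip and the y axis of screw_head, either way round below 0.5 rad and value of joint clamp_screw below 0.8 rad), for 0.2 s.
2. with the blade still in the slot, the disc has been turned until it presses the pallet with 12 N or more (z of blade_tip in the frame of screw_head below -0.0015 m and horizontal distance between blade_tip and screw_head below 0.004 m and angle between the x axis of blade_tip and the y axis of screw_head, either way round below 0.5 rad and contact force between clamp_screw and pallet above 12 N), for 0.2 s.
At the end, for the whole second after the job is handed in: The cam disc presses the pallet against the rail with 12 N or more and the pallet lies square to it within 0.02 rad; the driver hangs upright and still in its stand, collar on the block (tip within 8 mm of the hole's middle, at most 12 mm above the table); the robot has let go (contact force between clamp_screw and pallet above 12 N and angle between the x axis of pallet and the x axis of holder, either way round below 0.02 rad and horizontal distance between driver and driver_stand below 0.008 m and angle between driver's own z axis and vertical below 0.1 rad and height (world z) of driver below 0.012 m and linear speed of driver below 0.02 m/s); the robot touches nothing.
It fails at once if the clamp is overtightened: the disc presses the pallet with more than 45 N (contact force between clamp_screw and pallet above 45 N).
It fails at once if the driver is rammed or leaned on the screw: over 30 N between driver and screw while seating (screw below 0.8 rad), or over 110 N in all on the blade's faces and edge while turning ((contact force between driver and clamp_screw above 30 N and value of joint clamp_screw below 0.8 rad) or contact force between driver and clamp_screw above 110 N).
It fails at once if the gripper or arm itself touches the clamp, the pallet or the holder (contact force between any of the fingers, the arm and pallet above 1 N or contact force between any of the fingers, the arm and holder above 1 N or contact force between any of the fingers, the arm and clamp_screw above 1 N).
It fails at once if the jar, the tray or the syringe rest is shifted by more than 10 mm (distance of any of flux_jar, parts_tray, syringe_rest from where it was at the start of the episode above 0.01 m).
It also fails if it takes over 67 s, if anything falls off the work surface, if the arm or the gripper's body presses on something with over 40 N, if the wrist force passes 120 N, or if a joint passes its speed limit or range.

## Robot

A 6-joint arm with a two-finger parallel gripper is mounted at the origin on the work surface. World frame = base frame: x ahead of the robot, y to its left, z up, the work surface at z = 0. Lengths are in m, angles in rad, forces in N, time in s.
With the tool pointing down it reaches from about 0.3 to 0.875 m from the base axis. Payload 6.4 kg.
Tool frame: the origin (TCP) lies midway between the tips of the shut fingers; the grasp point (between the pads) lies 19 mm behind it (robot.grip_depth is the distance from the TCP to the grasp point, in m); x points along the fingers, y is the direction in which the jaws open and shut, and the axes are right-handed (so a half turn about x gives the same grasp; the last joint's range is limited). The gripper opens to 85 mm and grips with 20 to 120 N. Pads are 22 mm wide; open, the fingers measure 114 mm over their backs; the gripper's body (76 mm by 85 mm) begins 54 mm behind the grasp point. The pads swing forward as they close: fully open they stand 13 mm farther back than shut.
Start: joints at [-1.403, 0.181, 1.607, -0, 1.354, -0.206], TCP at [0.21, -0.535, 0.231] pointing down, gripper open.
Joint ranges: [-2.99, 2.99], [-0.89, 2.07], [0.3, 2.58], [-1.14, 4.28], [0, 2.63], [-3.12, 3.12]. Speed limits (rad/s): [2.57, 2.57, 3.01, 3.14, 3.14, 3.14].

## Interface

Orientations are given as a 3x3 rotation matrix whose columns are the frame's x, y, z axes.
In Python, from station import robot gives the robot as it stands.
- The arm moves only by the shell command python3 -m creep 'ROWS' [FORCE]. ROWS is JSON, a list of rows, each a list of 7 numbers: the opening, from 0 (shut) to 1 (fully open), then the shift along the tool's x, y, z in cm, then the turn, a rotation vector about the tool's x, y, z in rad. A call has exactly 8 rows; each row shifts and turns the pose as measured when the row begins, along the tool's axes as they then stand; what a row does not reach is not made up. A row lasts 1/8 s, in which the tool goes at most 62.5 mm and 10.7 degrees, less where a joint would pass 70% of its speed; a pose out of reach is approached as far as the arm can. A call with a gripper value outside its range is refused whole. The fingers move at their own pace and stop on an object; FORCE is the grip in N (left out, the last holds). Time passes only in rows, so rows that do not move let the fingers close, or fill a call up. It gives the time, the measured TCP pose, the force and the opening at its end, in the units of the state.
- robot.state(): the state, without advancing time (a new reading comes with each control period).
- robot.get_image(name): name is "side" or "top"; returns (picture, depth): 420x560x3 uint8, red, green, blue; 420x560 float32, m along the optical axis (not along the pixel's ray), 0 where there is no reading.
- robot.camera_model(name): a dict with "K" (3x3 intrinsics, pixels), "R" (3x3) and "t" (3): a world point X has camera coordinates R X + t. Camera axes: x right, y down, z forward; pixel columns grow to the right and rows downward; lengths in m; the calibration is good to about 2 mm. A picture is of the moment at which its call begins. camera_model takes no time and is no camera call.
- robot.finish_job(): hands the job in, once; it reports no verdict.
The state is a dict: "time": time; "joints": joint angles; "qd": joint speeds; "effort": joint torques, N m; "tcp_pos": TCP position; "ee_rot": TCP orientation; "wrist_force": force on the tool from outside, world axes, zero at the start; "wrist_torque": the same for the moment, N m; "width": opening from 0.0 (shut) to 1.0 (fully open).
Only numpy, scipy, OpenCV 4.12 (cv2) and the standard library are available. Lean on these libraries where they do the work, as an engineer would, in place of code of your own. Each camera call takes 0.05 s, during which the arm holds its last target. There are 200 camera calls.

## Working session

There is one attempt and no reset: what is moved stays moved. The work goes in short steps, Python scripts to look and compute and a shell command to move; the robot and the scene stay as the last step left them, time stands still between calls to the robot, and variables do not carry over. Pictures are saved under pics/ and viewed, about 8 in all and at most 12, crops included, and the job is handed in when it is done.

```bash
ls; mkdir -p pics; cat > h.py <<'E'
import numpy as np, cv2
from station import robot
def grab(n,tag):
    p,d=robot.get_image(n); cv2.imwrite(f'pics/{tag}.png',p[:,:,::-1]); np.savez(f'pics/{tag}.npz',p=p,d=d); return p,d
def world(n,d):
    c=robot.camera_model(n);K,R,t=map(np.array,(c['K'],c['R'],c['t']))
    v,u=np.mgrid[:d.shape[0],:d.shape[1]]
    X=np.stack([(u-K[0,2])/K[0,0]*d,(v-K[1,2])/K[1,1]*d,d],-1)
    return (X-t.ravel())@R
def load(tag):
    z=np.load(f'pics/{tag}.npz'); return z['p'],z['d']
E
python3 - <<'E'
from h import *
for n in('top','side'):
    p,d=grab(n,n+'0'); c=robot.camera_model(n); print(n,c)
a=cv2.imread('pics/top0.png');b=cv2.imread('pics/side0.png')
s=robot.state();print(s['time'],s['tcp_pos'],np.round(s['ee_rot'],3),s['wrist_force'],s['width'])
E
```

```text
pics
top {'K': array([[542.14678937,   0.        , 279.3354411 ],
       [  0.        , 542.14678937, 223.11390629],
       [  0.        ,   0.        ,   1.        ]]), 'R': array([[-2.53147792e-03, -9.99771509e-01,  2.12254663e-02],
       [-9.93278895e-01,  5.77233579e-05, -1.15745557e-01],
       [ 1.15717885e-01, -2.13758150e-02, -9.93052086e-01]]), 't': array([-0.11546034,  0.50864415,  1.30044331])}
side {'K': array([[448.08047263,   0.        , 277.20688169],
       [  0.        , 448.08047263, 207.36696377],
       [  0.        ,   0.        ,   1.        ]]), 'R': array([[-0.95819291, -0.28608968,  0.0043625 ],
       [-0.19061918,  0.62691699, -0.75540679],
       [ 0.21337917, -0.72465701, -0.6552416 ]]), 't': array([0.44144412, 0.19283857, 0.95847386])}
0.1 [ 0.20988506 -0.53478736  0.23046027] [[-0.     0.365 -0.931]
 [ 0.002 -0.931 -0.365]
 [-1.    -0.002 -0.   ]] [ 0.06020212 -0.32816962  0.38588795] 1.0000700159462144
```

View pics/top0.png

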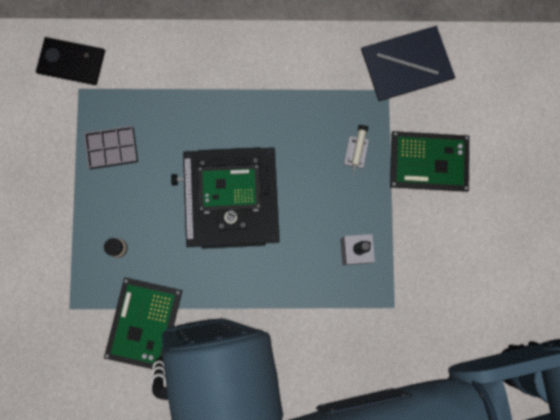

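View pics/side0.png

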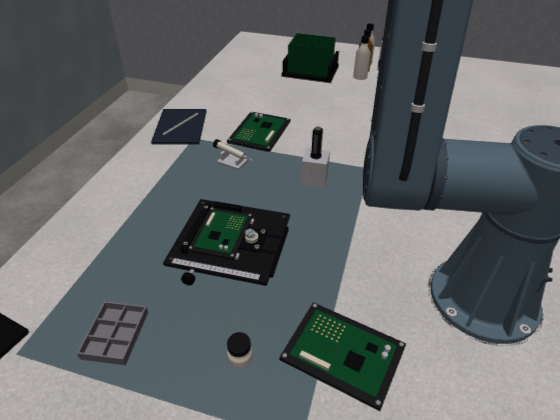

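Top view: the holder is at (231,197) with its pallet at (230,187) and the cam screw at (231,217). The stand with the driver is at (358,249), or (317,160) in the side view. Look-alikes are the loose large pallets at top (430,161) and (145,322), the pen on the notebook (407,63) and the syringe (357,147). The driver in the aluminium block and the small pallet in the holder match the description. Next I'll check both in one crop and measure.

```bash
python3 - <<'E'
from h import *
p,d=load('top0');q,e=load('side0')
def up(im,x0,y0,w,h,W,H): return cv2.resize(im[y0:y0+h,x0:x0+w,::-1],(W,H),interpolation=cv2.INTER_CUBIC)
A=up(p,170,135,120,120,400,400)
A2=up(p,325,215,70,70,400,400) 
B=up(q,285,115,64,80,400,500)[:,:]
C=up(q,215,205,80,56,400,280)
L=np.hstack([A,A2]);M=np.zeros((200,800,3),np.uint8)
M[:,:285]=up(q,215,210,80,56,285,200);M[:,290:450]=up(q,285,115,64,80,160,200);M[:,460:746]=up(p,208,203,46,32,286,200)
cv2.imwrite('pics/c1.png',np.vstack([L,M]))
Wt=world('top',d);Ws=world('side',e)
def reg(W,lo,hi,zlo,zhi):
    m=(W[...,0]>lo[0])&(W[...,0]<hi[0])&(W[...,1]>lo[1])&(W[...,1]<hi[1])&(W[...,2]>zlo)&(W[...,2]<zhi); return W[m]
for nm,(u,v) in dict(screw=(231,217),stand=(358,249),drv=(364,245)).items(): print(nm,Wt[v,u])
c=Wt[249,350]
for W in(Wt,Ws):
  P=reg(W,c[:2]-.06,c[:2]+.06,.07,.084)
  print('standtop',len(P),P.mean(0),cv2.minAreaRect(P[:,:2].astype(np.float32)*1000))
  for z0,z1 in((.084,.09),(.09,.13),(.13,.155),(.155,.163),(.163,.175)):
    P=reg(W,c[:2]-.06,c[:2]+.06,z0,z1)
    if len(P)>5: print(z0,len(P),P.mean(0),cv2.minAreaRect(P[:,:2].astype(np.float32)*1000))
  c2=Wt[217,231]
  P=reg(W,c2[:2]-.03,c2[:2]+.03,.045,.06);print('screw',len(P),P.mean(0),cv2.minAreaRect(P[:,:2].astype(np.float32)*1000))
  P=reg(W,c2[:2]-.2,c2[:2]+.2,.018,.03);print('holder',len(P),P.mean(0),cv2.minAreaRect(P[:,:2].astype(np.float32)*1000))
E
```

```text
screw [0.52168552 0.00145947 0.04577466]
stand [ 0.43699544 -0.2899342   0.14292251]
drv [ 0.44399359 -0.2989594   0.16901807]
standtop 525 [ 0.43962735 -0.30016473  0.08046767] ((441.1737976074219, -303.40673828125), (66.0802993774414, 66.77322387695312), 4.18553352355957)
0.084 95 [ 0.43855991 -0.30148021  0.08564359] ((440.8358154296875, -302.27423095703125), (64.56897735595703, 65.57598876953125), 3.4612233638763428)
0.09 39 [ 0.4380251  -0.29285976  0.108776  ] ((437.61468505859375, -294.6519470214844), (27.624696731567383, 13.700905799865723), 32.140567779541016)
0.13 23 [ 0.4386775  -0.29252909  0.14271537] ((439.3453674316406, -293.81256103515625), (25.725393295288086, 10.658686637878418), 23.30866813659668)
0.155 25 [ 0.43934573 -0.29969881  0.16023768] ((441.4711608886719, -301.70428466796875), (23.504409790039062, 24.419870376586914), 87.41011810302734)
0.163 98 [ 0.44189748 -0.30139576  0.16732639] ((441.9996032714844, -301.7066650390625), (22.77323341369629, 22.384050369262695), 89.53095245361328)
screw 85 [0.52617694 0.00144049 0.04868503] ((527.0401611328125, 6.0563316
[... 707 characters left out ...]
186477] ((438.5888977050781, -292.9040222167969), (27.33312225341797, 16.421016693115234), 23.036306381225586)
0.155 34 [ 0.43879906 -0.29242676  0.15927247] ((437.74761962890625, -292.34771728515625), (25.0644474029541, 16.985946655273438), 30.164955139160156)
0.163 34 [ 0.44099079 -0.29664459  0.16635277] ((441.8447265625, -297.4754638671875), (17.760839462280273, 20.03957176208496), 86.88512420654297)
screw 57 [0.5258881  0.00383985 0.04890329] ((525.5964965820312, 3.2911787033081055), (18.52688217163086, 23.07322883605957), 19.420696258544922)
holder 4058 [0.55076285 0.03802808 0.0240925 ] ((574.822021484375, 21.21441650390625), (240.86624145507812, 264.0541687011719), 2.769559144973755)
```

View pics/c1.png

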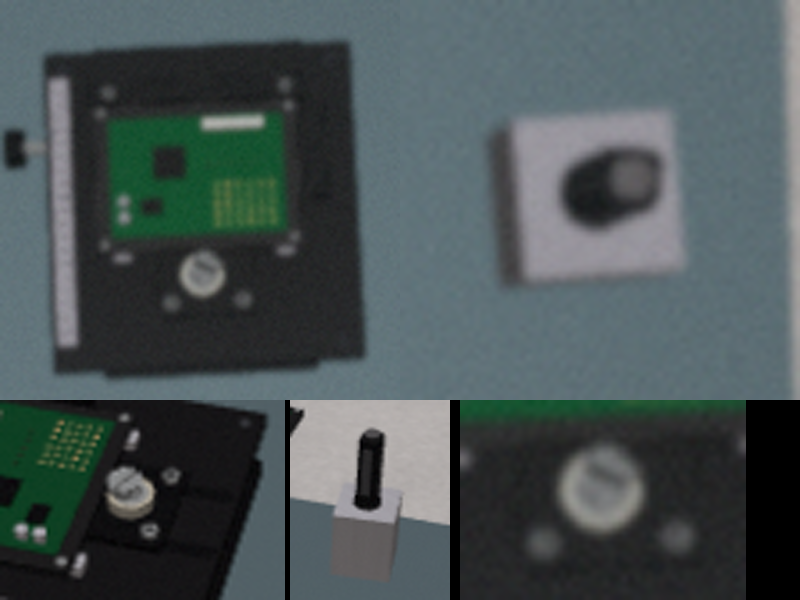

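The crop confirms the driver stands in the block (handle about (610,185) in the crop), and the cam screw head is below the pallet. The slot's angle isn't clear yet, so I'll average several frames to sharpen it.

```bash
cat >> h.py <<'E'
def avg(n,k,tag):
    P=[];D=[]
    for _ in range(k):
        p,d=robot.get_image(n);P.append(p.astype(float));D.append(np.where(d>0,d,np.nan))
    p=np.mean(P,0);d=np.nan_to_num(np.nanmean(D,0));np.savez(f'pics/{tag}.npz',p=p,d=d);return p,d
def rect(n,img,c,z,half,res,yaw=0):
    "orthorectify plane z about c: image right=-y, up=+x"
    cm=robot.camera_model(n);N=int(2*half/res)
    v,u=np.mgrid[:N,:N];X=np.stack([c[0]+half-(v+.5)*res,c[1]+half-(u+.5)*res,np.full(u.shape,z)],-1)
    Y=X@np.array(cm['R']).T+np.ravel(cm['t']);Y=Y@np.array(cm['K']).T;Y=(Y[...,:2]/Y[...,2:]).astype(np.float32)
    return cv2.remap(img[:,:,::-1].astype(np.float32),Y[...,0],Y[...,1],cv2.INTER_CUBIC)
E
python3 - <<'E'
from h import *
p,d=avg('top',10,'topA');q,e=avg('side',10,'sideA')
st=lambda a:np.clip((a-a.min())*255/(np.percentile(a,99.5)-a.min()),0,255).astype(np.uint8)
c=(.527,.003);h=(.4405,-.3015)
R=[st(rect('top',p,c,.0495,.02,.0001)),st(rect('side',q,c,.0495,.02,.0001))]
S=[st(rect('top',p,h,.165,.03,.00015)),st(rect('side',q,h,.165,.03,.00015))]
o=cv2.resize(np.vstack([np.hstack(R),np.hstack(S)]),(600,600)).copy()
for x in(150,450):
  for y in (150,450): cv2.drawMarker(o,(x,y),(0,0,255),0,8,1)
cv2.imwrite('pics/c2.png',o)
E
```

```text
(no output)
```

View pics/c2.png

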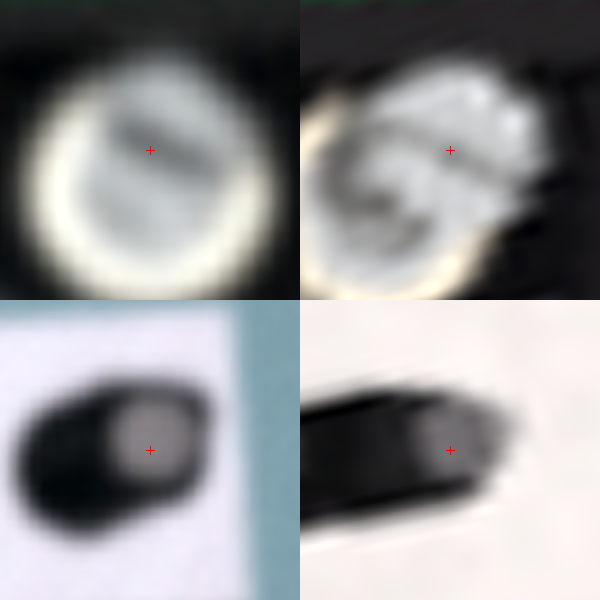

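Slot angle: the averaged views show the slot running from (105,120) to (235,180) in the top panel and (380,118) to (530,190) in the side panel. That puts it about 25° clockwise of world y, with the head centre near (0.5275, 0.0013). The handle centre is near (0.442, -0.302) with yaw about 0. I'll grasp with the tool's y along world +x, so rotation comes first.

```bash
cat > to.py <<'E'
# usage: to.py x y z [yaw_deg of tool y] : shift in tool cm, turn about tool x
import sys;from h import *
a=list(map(float,sys.argv[1:]));s=robot.state();R=np.array(s['ee_rot']);p=np.array(s['tcp_pos'])
yaw=np.degrees(np.arctan2(R[1,1],R[0,1]))
print('t',s['time'],'p',p.round(4),'yaw',yaw.round(2),'down',R[:,0].round(4),'w',round(s['width'],3),'F',np.round(s['wrist_force'],2),'T',np.round(s['wrist_torque'],3),'q6',round(s['joints'][5],3))
if len(a)>=3: print('shift cm',(R.T@(np.array(a[:3])-p)*100).round(2))
if len(a)>3: print('turn x',-np.radians(a[3]-yaw).round(4))
E
python3 -m creep '[[1,0,0,0,-0.17,0,0],[1,0,0,0,-0.17,0,0],[1,0,0,0,-0.17,0,0],[1,0,0,0,-0.17,0,0],[1,0,0,0,-0.17,0,0],[1,0,0,0,-0.17,0,0],[1,0,0,0,-0.17,0,0],[1,0,0,0,0,0,0]]' 100; python3 to.py .442 -.302 .2 0
```

```text
time: 2.1
tcp_pos: [0.21, -0.5353, 0.2313]
ee_rot: [[-0.0, 1.0, 0.03], [0.0, 0.03, -1.0], [-1.0, -0.0, -0.0]]
wrist_force: [-0.1, 0.0, -0.0]
width: 1.0
t 2.1 p [ 0.21   -0.5353  0.2313] yaw 1.72 down [-0.  0. -1.] w 1.0 F [-0.12  0.   -0.03] T [ 0.046 -0.032  0.058] q6 -1.433
shift cm [  3.13  23.89 -22.62]
turn x 0.0301
```

```bash
python3 -m creep '[[1,0.4,3.4,-3.25,0.03,0,0],[1,0.4,3.4,-3.25,0,0,0],[1,0.4,3.4,-3.25,0,0,0],[1,0.4,3.4,-3.25,0,0,0],[1,0.4,3.4,-3.25,0,0,0],[1,0.4,3.4,-3.25,0,0,0],[1,0.4,3.4,-3.25,0,0,0],[1,0,0,0,0,0,0]]' 100; python3 to.py .442 -.302 .118 0
```

```text
time: 3.1
tcp_pos: [0.457, -0.3049, 0.2031]
ee_rot: [[0.002, 0.999, -0.037], [-0.003, -0.037, -0.999], [-1.0, 0.002, 0.003]]
wrist_force: [-0.9, -0.4, 0.1]
width: 1.0
t 3.1 p [ 0.457  -0.3049  0.2031] yaw -2.15 down [ 0.0016 -0.0029 -1.    ] w 1.0 F [-0.92 -0.41  0.08] T [-0.011 -0.014  0.004] q6 -0.766
shift cm [ 8.5  -1.52 -0.26]
turn x -0.0374
```

```bash
python3 -m creep '[[1,0,-0.8,-0.15,-0.037,0,0],[1,0,-0.7,-0.1,0,0,0],[1,1.6,0,0,0,0,0],[1,1.7,0,0,0,0,0],[1,1.7,0,0,0,0,0],[1,1.7,0,0,0,0,0],[1,1.6,0,0,0,0,0],[1,0,0,0,0,0,0]]' 100; python3 to.py .442 -.302 .118 0
```

```text
time: 4.1
tcp_pos: [0.4393, -0.3036, 0.1123]
ee_rot: [[-0.001, 1.0, -0.011], [-0.001, -0.011, -1.0], [-1.0, -0.001, 0.002]]
wrist_force: [0.3, 0.4, -0.5]
width: 1.0
t 4.1 p [ 0.4393 -0.3036  0.1123] yaw -0.64 down [-0.0012 -0.0015 -1.    ] w 1.0 F [ 0.27  0.37 -0.52] T [ 0.019  0.05  -0.036] q6 -0.814
shift cm [-0.57  0.27 -0.16]
turn x -0.0112
```

```bash
python3 -m creep '[[1,-0.5,0.25,-0.15,-0.01,0,0],[1,0,0,0,0,0,0],[0,0,0,0,0,0,0],[0,0,0,0,0,0,0],[0,0,0,0,0,0,0],[0,0,0,0,0,0,0],[0,0,0,0,0,0,0],[0,0,0,0,0,0,0]]' 60; python3 to.py .442 -.302 .118 0
```

```text
time: 5.1
tcp_pos: [0.4436, -0.3033, 0.1202]
ee_rot: [[0.002, 1.0, -0.0], [-0.005, -0.0, -1.0], [-1.0, 0.002, 0.005]]
wrist_force: [-0.5, 0.9, 0.4]
width: 0.273
t 5.1 p [ 0.4436 -0.3033  0.1202] yaw -0.01 down [ 0.0024 -0.0052 -1.    ] w 0.273 F [-0.48  0.87  0.42] T [ 0.005 -0.041  0.012] q6 -0.819
shift cm [ 0.22 -0.16 -0.14]
turn x -0.0001
```

```bash
python3 -m creep '[[0,0,0,0,0,0,0],[0,-0.5,0,0,0,0,0],[0,-1.4,0,0,0,0,0],[0,-2,0,0,0,0,0],[0,-2.1,0,0,0,0,0],[0,-2.1,0,0,0,0,0],[0,-2,0,0,0,0,0],[0,-0.6,0,0,0,0,0]]' 100; python3 to.py .5275 .0013 .235; python3 - <<'E'
from h import *
q,e=avg('side',2,'sideB');s=robot.state();c=np.array(s['tcp_pos']);cm=robot.camera_model('side')
def px(X): 
    y=np.array(cm['K'])@(np.array(cm['R'])@X+np.ravel(cm['t']));return y[:2]/y[2]
t=px(c-[0,0,.112]);print(t)
x,y=t.astype(int);A=q[y-75:y+25,x-35:x+35,::-1]
cv2.imwrite('pics/c3.png',cv2.resize(A.clip(0,255).astype(np.uint8),(420,600),interpolation=cv2.INTER_CUBIC))
E
```

```text
time: 6.1
tcp_pos: [0.4426, -0.3018, 0.2332]
ee_rot: [[0.001, 1.0, 0.0], [-0.004, 0.0, -1.0], [-1.0, 0.001, 0.004]]
wrist_force: [-0.1, -1.0, -2.1]
width: 0.268
t 6.1 p [ 0.4426 -0.3018  0.2332] yaw 0.01 down [ 0.001  -0.0038 -1.    ] w 0.268 F [-0.09 -1.01 -2.05] T [ 0.039 -0.089  0.03 ] q6 -0.819
shift cm [ -0.29   8.5  -30.31]
[316.43074734 143.03077032]h.py:16: RuntimeWarning: Mean of empty slice
  p=np.mean(P,0);d=np.nan_to_num(np.nanmean(D,0));np.savez(f'pics/{tag}.npz',p=p,d=d);return p,d
```

View pics/c3.png

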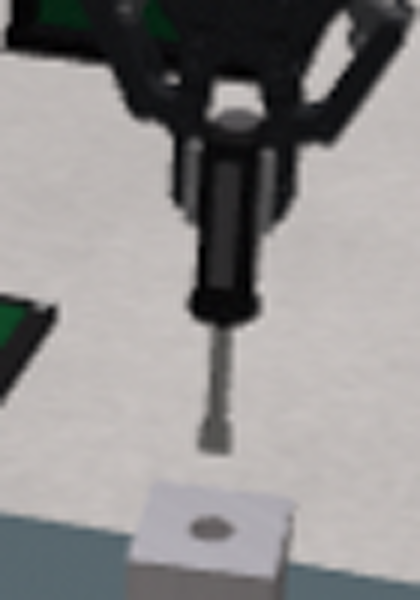

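The blade is seen broadside (tip at (213,450) in the crop), so its width lies along world x. The driver therefore needs +65° of yaw at the screw.

```bash
python3 -m creep '[[0,0,0.6,-2,0,0,0],[0,0,1.2,-4.2,0,0,0],[0,0,1.2,-4.2,0,0,0],[0,0,1.2,-4.2,0,0,0],[0,0,1.2,-4.2,0,0,0],[0,0,1.2,-4.2,0,0,0],[0,0,1.2,-4.2,0,0,0],[0,0,0.4,-1.8,0,0,0]]' 100; python3 -m creep '[[0,0,0,0,-0.15,0,0],[0,0,0,0,-0.16,0,0],[0,0,0,0,-0.16,0,0],[0,0,0,0,-0.16,0,0],[0,0,0,0,-0.16,0,0],[0,0,0,0,-0.16,0,0],[0,0,0,0,-0.15,0,0],[0,0,0,0,0,0,0]]';python3 to.py .5275 .0013 .182 65
```

```text
time: 7.2
tcp_pos: [0.5217, 0.006, 0.2236]
ee_rot: [[-0.012, 1.0, -0.002], [0.007, -0.001, -1.0], [-1.0, -0.012, -0.007]]
wrist_force: [0.1, -0.6, -2.5]
width: 0.269
time: 8.2
tcp_pos: [0.5134, 0.0192, 0.2142]
ee_rot: [[-0.03, 0.415, 0.909], [0.013, 0.91, -0.415], [-0.999, -0.0, -0.033]]
wrist_force: [0.3, -0.4, -2.2]
width: 0.263
t 8.2 p [0.5134 0.0192 0.2142] yaw 65.45 down [-0.0303  0.0133 -0.9995] w 0.263 F [ 0.28 -0.41 -2.2 ] T [0.008 0.006 0.049] q6 -1.343
shift cm [ 3.15 -1.04  2.13]
turn x 0.0079
```

```bash
cat >> to.py <<'E'
if len(a)>3:
    from scipy.spatial.transform import Rotation as Ro
    c,n=np.cos(np.radians(a[3])),np.sin(np.radians(a[3]))
    G=np.array([[0,c,n],[0,n,-c],[-1,0,0]])
    print('rotvec',Ro.from_matrix(R.T@G).as_rotvec().round(3))
E
python3 to.py .5275 .0013 .182 65 | tail -1
```

```text
rotvec [ 0.008 -0.033  0.001]
```

```bash
python3 -m creep '[[0,0,-0.5,1,0.008,-0.033,0],[0,0,-0.5,1,0,0,0],[0,0,0,0,0,0,0],[0,0.8,0,0,0,0,0],[0,0.8,0,0,0,0,0],[0,0.6,0,0,0,0,0],[0,0,0,0,0,0,0],[0,0,0,0,0,0,0]]' ; python3 to.py .5275 .0013 .182 65
```

```text
time: 9.2
tcp_pos: [0.5271, 0.0013, 0.1886]
ee_rot: [[-0.001, 0.429, 0.903], [-0.001, 0.903, -0.429], [-1.0, -0.001, -0.001]]
wrist_force: [0.8, 0.7, -1.4]
width: 0.27
t 9.2 p [0.5271 0.0013 0.1886] yaw 64.58 down [-1.2e-03 -6.0e-04 -1.0e+00] w 0.27 F [ 0.77  0.66 -1.36] T [-0.025 -0.008 -0.001] q6 -1.349
shift cm [0.66 0.01 0.04]
turn x -0.0073
rotvec [-0.007 -0.001  0.001]
```

```bash
cat >> h.py <<'E'
def px(n,X):
    cm=robot.camera_model(n);y=(np.atleast_2d(X)@np.array(cm['R']).T+np.ravel(cm['t']))@np.array(cm['K']).T;return y[:,:2]/y[:,2:]
def crop(tag,q,x0,y0,w,h,f):
    cv2.imwrite(f'pics/{tag}.png',cv2.resize(q[y0:y0+h,x0:x0+w,::-1].clip(0,255).astype(np.uint8),None,fx=f,fy=f,interpolation=cv2.INTER_CUBIC))
E
python3 - 2>/dev/null <<'E'
from h import *
q,e=avg('side',8,'sideC');p,d=avg('top',4,'topC');s=robot.state();R=np.array(s['ee_rot']);c=np.array(s['tcp_pos'])+R[:,0]*.112
t=px('side',c)[0];sc=px('side',[.5275,.0013,.0495])[0]
x0,y0=(sc-[30,45]).astype(int);print(t-[x0,y0],sc-[x0,y0],(t-[x0,y0])*9,(sc-[x0,y0])*9)
crop('c4',q,x0,y0,62,66,9)
E
```

```text
[30.3079104  36.83765028] [30.50188848 45.42337875] [272.77119357 331.53885253] [274.51699633 408.81040877]
```

View pics/c4.png

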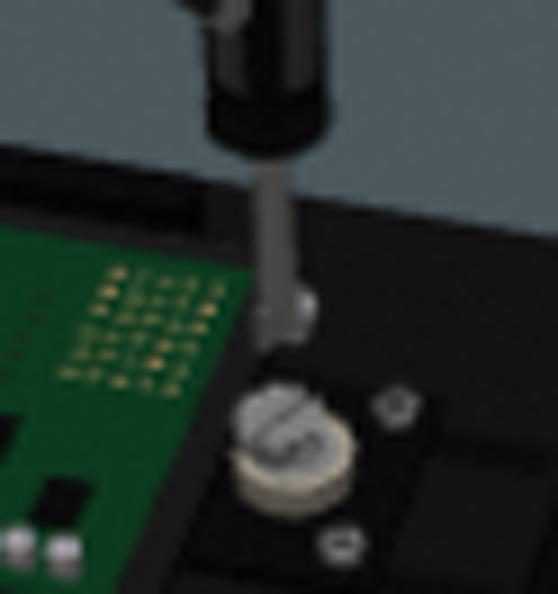

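The side crop shows the blade tip at (275,342), above the head at (279,416). The slot runs from (245,435) to (315,400) and the blade looks parallel to it. I'll go down slowly.

```bash
python3 -m creep '[[0,0.5,0,0.04,-0.007,0,0],[0,0.5,0,0,0,0,0],[0,0.5,0,0,0,0,0],[0,0.3,0,0,0,0,0],[0,0.1,0,0,0,0,0],[0,0.1,0,0,0,0,0],[0,0,0,0,0,0,0],[0,0,0,0,0,0,0]]' ; python3 to.py .5275 .0013 .1615 65
```

```text
time: 10.8
tcp_pos: [0.5273, 0.0011, 0.167]
ee_rot: [[-0.002, 0.422, 0.906], [-0.001, 0.906, -0.422], [-1.0, -0.001, -0.001]]
wrist_force: [-0.4, -0.6, -2.1]
width: 0.268
t 10.8 p [0.5273 0.0011 0.167 ] yaw 65.01 down [-1.7e-03 -5.0e-04 -1.0e+00] w 0.268 F [-0.41 -0.56 -2.15] T [0.018 0.02  0.016] q6 -1.357
shift cm [0.55 0.03 0.01]
turn x 0.0002
rotvec [ 0.    -0.001  0.001]
```

```bash
python3 -m creep '[[0,0.1,0,0,0,0,0],[0,0.1,0,0,0,0,0],[0,0.1,0,0,0,0,0],[0,0.05,0,0,0,0,0],[0,0.05,0,0,0,0,0],[0,0.05,0,0,0,0,0],[0,0.05,0,0,0,0,0],[0,0.05,0,0,0,0,0]]' ; python3 to.py .5275 .0013 .1615 65
```

```text
time: 11.8
tcp_pos: [0.5275, 0.0011, 0.1613]
ee_rot: [[-0.001, 0.423, 0.906], [-0.001, 0.906, -0.423], [-1.0, -0.001, -0.001]]
wrist_force: [0.8, -0.7, -1.1]
width: 0.266
t 11.8 p [0.5275 0.0011 0.1613] yaw 65.0 down [-1.2e-03 -6.0e-04 -1.0e+00] w 0.266 F [ 0.8  -0.67 -1.05] T [-0.05  -0.062  0.015] q6 -1.357
shift cm [-0.02  0.02 -0.01]
turn x 0.0001
rotvec [ 0.    -0.001  0.001]
```

```bash
python3 -m creep '[[0,0.05,0,0,0,0,0],[0,0.05,0,0,0,0,0],[0,0.05,0,0,0,0,0],[0,0.04,0,0,0,0,0],[0,0.04,0,0,0,0,0],[0,0.03,0,0,0,0,0],[0,0.03,0,0,0,0,0],[0,0,0,0,0,0,0]]' ; python3 to.py .5275 .0013 .1565 65
```

```text
time: 12.8
tcp_pos: [0.5274, 0.0011, 0.1582]
ee_rot: [[-0.001, 0.423, 0.906], [-0.001, 0.906, -0.423], [-1.0, -0.001, -0.001]]
wrist_force: [-0.5, 0.2, -2.0]
width: 0.273
t 12.8 p [0.5274 0.0011 0.1582] yaw 65.0 down [-1.2e-03 -6.0e-04 -1.0e+00] w 0.273 F [-0.52  0.16 -1.96] T [-0.004 -0.025  0.014] q6 -1.357
shift cm [ 0.17  0.03 -0.01]
turn x 0.0
rotvec [ 0.    -0.001  0.001]
```

```bash
python3 -m creep '[[0,0.04,0,0,0,0,0],[0,0.04,0,0,0,0,0],[0,0.03,0,0,0,0,0],[0,0.03,0,0,0,0,0],[0,0.02,0,0,0,0,0],[0,0,0,0,0,0,0],[0,0,0,0,0,0,0],[0,0,0,0,0,0,0]]' ; python3 to.py .5275 .0013 .1565 65;  python3 - 2>/dev/null <<'E'
from h import *
q,e=avg('side',8,'sideD');s=robot.state();R=np.array(s['ee_rot']);c=np.array(s['tcp_pos'])+R[:,0]*.112
sc=px('side',[.5275,.0013,.0495])[0];x0,y0=(sc-[30,45]).astype(int)
crop('c5',q,x0,y0,62,66,9)
E
```

```text
time: 13.8
tcp_pos: [0.5276, 0.001, 0.1567]
ee_rot: [[-0.001, 0.422, 0.906], [-0.001, 0.906, -0.422], [-1.0, -0.001, -0.001]]
wrist_force: [-0.2, 0.5, -1.5]
width: 0.271
t 13.8 p [0.5276 0.001  0.1567] yaw 65.01 down [-9.e-04 -7.e-04 -1.e+00] w 0.271 F [-0.22  0.46 -1.53] T [0.006 0.08  0.039] q6 -1.357
shift cm [ 0.02  0.02 -0.02]
turn x 0.0001
rotvec [ 0.    -0.001  0.001]
```

View pics/c5.png

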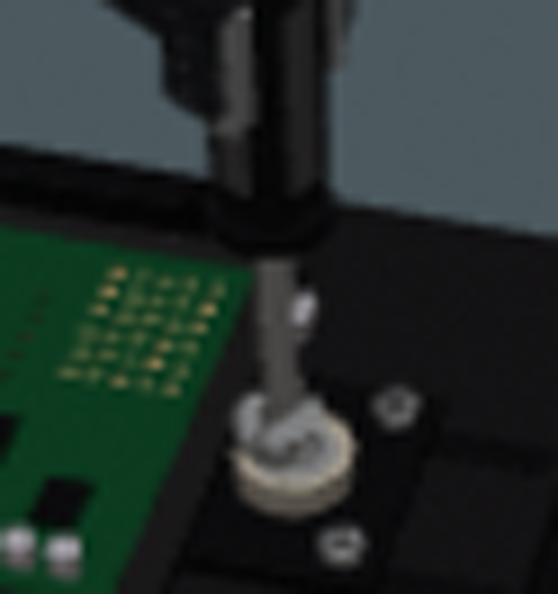

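The blade stands in the slot (edge at about (262,440)) with nothing pushing back. I'll feel for the slot bottom gently.

```bash
python3 -m creep '[[0,0.03,0,0,0,0,0],[0,0.03,0,0,0,0,0],[0,0.03,0,0,0,0,0],[0,0.02,0,0,0,0,0],[0,0.02,0,0,0,0,0],[0,0.02,0,0,0,0,0],[0,0.02,0,0,0,0,0],[0,0,0,0,0,0,0]]' ; python3 to.py .5275 .0013 .1565 65
```

```text
time: 15.2
tcp_pos: [0.5279, 0.0009, 0.1566]
ee_rot: [[-0.0, 0.422, 0.906], [-0.001, 0.906, -0.422], [-1.0, -0.001, 0.0]]
wrist_force: [-2.0, 0.2, 3.4]
width: 0.27
t 15.2 p [0.5279 0.0009 0.1566] yaw 65.02 down [-3.0e-04 -1.1e-03 -1.0e+00] w 0.27 F [-1.99  0.23  3.38] T [0.042 0.511 0.001] q6 -1.357
shift cm [ 0.01  0.02 -0.05]
turn x 0.0003
rotvec [0.    0.    0.001]
```

Bottom found, with about 5 N of contact. I'll back off 0.3 mm and start turning clockwise.

```bash
python3 -m creep '[[0,-0.03,0,0,0,0,0],[0,0,0,0,0,0,0],[0,0,0,0,0.08,0,0],[0,0,0,0,0.08,0,0],[0,0,0,0,0.08,0,0],[0,0,0,0,0.08,0,0],[0,0,0,0,0.08,0,0],[0,0,0,0,0,0,0]]' ; python3 to.py .5275 .0011 .1562 65
```

```text
time: 16.2
tcp_pos: [0.5276, 0.0007, 0.1566]
ee_rot: [[-0.001, 0.749, 0.662], [-0.002, 0.662, -0.749], [-1.0, -0.002, 0.001]]
wrist_force: [-1.9, -0.0, 3.1]
width: 0.269
t 16.2 p [0.5276 0.0007 0.1566] yaw 41.49 down [-0.0011 -0.0018 -1.    ] w 0.269 F [-1.87 -0.05  3.11] T [0.095 0.468 0.154] q6 -0.946
shift cm [ 0.04  0.02 -0.04]
turn x -0.4104
rotvec [-0.41   0.     0.002]
```

```bash
python3 -m creep '[[0,0,0,0,0.1,0,0],[0,0,0,0,0.1,0,0],[0,0,0,0,0.1,0,0],[0,0,0,0,0.1,0,0],[0,0,0,0,0.1,0,0],[0,0,0,0,0.1,0,0],[0,0,0,0,0,0,0],[0,0,0,0,0,0,0]]' ; python3 to.py .5275 .0011 .1562 65
```

```text
time: 17.2
tcp_pos: [0.5267, 0.0007, 0.1566]
ee_rot: [[-0.004, 0.992, 0.123], [-0.002, 0.123, -0.992], [-1.0, -0.004, 0.002]]
wrist_force: [-2.3, 0.0, 3.0]
width: 0.269
t 17.2 p [0.5267 0.0007 0.1566] yaw 7.06 down [-0.0037 -0.0021 -1.    ] w 0.269 F [-2.27  0.04  2.97] T [0.042 0.503 0.14 ] q6 -0.344
shift cm [ 0.04  0.09 -0.03]
turn x -1.0112
rotvec [-1.011 -0.     0.004]
```

```bash
python3 -m creep '[[0,0,0,0,0.04,0,0],[0,0,0,0,0.04,0,0],[0,0,0,0,0.04,0,0],[0,0,0,0,0.04,0,0],[0,0,0,0,0.04,0,0],[0,0,0,0,0.04,0,0],[0,0,0,0,0,0,0],[0,0,0,0,0,0,0]]' ; python3 to.py .5275 .0011 .1562 65
```

```text
time: 18.2
tcp_pos: [0.5263, 0.0009, 0.1566]
ee_rot: [[-0.005, 0.992, -0.124], [-0.002, -0.124, -0.992], [-1.0, -0.004, 0.003]]
wrist_force: [-2.7, 0.7, 3.6]
width: 0.271
t 18.2 p [0.5263 0.0009 0.1566] yaw -7.13 down [-0.0046 -0.002  -1.    ] w 0.271 F [-2.72  0.67  3.6 ] T [0.018 0.574 0.168] q6 -0.097
shift cm [ 0.04  0.11 -0.03]
turn x -1.2589
rotvec [-1.259e+00 -1.000e-03  5.000e-03]
```

```bash
python3 -m creep '[[0,0,0,0,0.03,0,0],[0,0,0,0,0.03,0,0],[0,0,0,0,0.03,0,0],[0,0,0,0,0.03,0,0],[0,0,0,0,0,0,0],[0,0,0,0,0,0,0],[0,0,0,0,0,0,0],[0,0,0,0,0,0,0]]' ; python3 to.py .5275 .0011 .1562 65|head -1;python3 -c "
from h import *
print(np.round(robot.state()['effort'],3))"
```

```text
time: 19.2
tcp_pos: [0.5262, 0.001, 0.1566]
ee_rot: [[-0.005, 0.969, -0.249], [-0.002, -0.249, -0.969], [-1.0, -0.004, 0.003]]
wrist_force: [-2.9, 0.7, 2.9]
width: 0.269
t 19.2 p [0.5262 0.001  0.1566] yaw -14.42 down [-0.005 -0.002 -1.   ] w 0.269 F [-2.95  0.68  2.87] T [0.095 0.57  0.287] q6 0.031
[ -0.498 -39.226 -32.33    0.131  -0.935   0.287]
```

```bash
python3 -m creep '[[0,0,0,0,0.03,0,0],[0,0,0,0,0.03,0,0],[0,0,0,0,0.03,0,0],[0,0,0,0,0.03,0,0],[0,0,0,0,0,0,0],[0,0,0,0,0,0,0],[0,0,0,0,0,0,0],[0,0,0,0,0,0,0]]' ; python3 to.py .5275 .0011 .1562 65|head -1;python3 -c "
from h import *
print(np.round(robot.state()['effort'],3))"
```

```text
time: 20.2
tcp_pos: [0.5262, 0.0011, 0.1566]
ee_rot: [[-0.005, 0.929, -0.371], [-0.002, -0.371, -0.929], [-1.0, -0.004, 0.004]]
wrist_force: [-2.1, 1.6, 3.4]
width: 0.268
t 20.2 p [0.5262 0.0011 0.1566] yaw -21.76 down [-0.0048 -0.0019 -1.    ] w 0.268 F [-2.09  1.65  3.43] T [0.16  0.609 0.374] q6 0.159
[ -0.658 -39.237 -32.309   0.109  -0.915   0.379]
```

The second call took it to 0.37 N m indicated, or about 0.35 once the zero offset is allowed for: below 0.4, and the pallet is nipped. No more tightening. I'll ease the twist out of the driver before withdrawing.

```bash
python3 -m creep '[[0,0,0,0,-0.05,0,0],[0,0,0,0,-0.05,0,0],[0,0,0,0,-0.05,0,0],[0,0,0,0,-0.05,0,0],[0,0,0,0,0,0,0],[0,0,0,0,0,0,0],[0,0,0,0,0,0,0],[0,0,0,0,0,0,0]]' ; python3 to.py .5275 .0011 .1562 65|head -1
```

```text
time: 21.2
tcp_pos: [0.5267, 0.0009, 0.1566]
ee_rot: [[-0.004, 0.984, -0.178], [-0.001, -0.178, -0.984], [-1.0, -0.003, 0.002]]
wrist_force: [-2.0, 0.3, 3.3]
width: 0.269
t 21.2 p [0.5267 0.0009 0.1566] yaw -10.23 down [-0.0036 -0.0014 -1.    ] w 0.269 F [-2.    0.31  3.25] T [0.098 0.54  0.11 ] q6 -0.043
```

```bash
python3 -m creep '[[0,0,0,0,-0.035,0,0],[0,0,0,0,-0.03,0,0],[0,0,0,0,0,0,0],[0,-0.05,0,0,0,0,0],[0,-0.05,0,0,0,0,0],[0,-0.05,0,0,0,0,0],[0,0,0,0,0,0,0],[0,0,0,0,0,0,0]]' ; python3 to.py .5275 .0011 .23 0
```

```text
time: 22.2
tcp_pos: [0.5267, 0.0009, 0.1567]
ee_rot: [[-0.004, 0.994, -0.11], [-0.001, -0.11, -0.994], [-1.0, -0.003, 0.002]]
wrist_force: [-0.9, -0.1, -0.8]
width: 0.265
t 22.2 p [0.5267 0.0009 0.1567] yaw -6.3 down [-0.0035 -0.0012 -1.    ] w 0.265 F [-0.94 -0.11 -0.79] T [0.096 0.062 0.005] q6 -0.112
shift cm [-7.33  0.05 -0.02]
turn x -0.1099
rotvec [-0.11   0.001  0.003]
```

```bash
python3 -m creep '[[0,-0.15,0,0,0,0,0],[0,-0.2,0,0,0,0,0],[0,-0.3,0,0,0,0,0],[0,-0.6,0,0,0,0,0],[0,-1.5,0,0,0,0,0],[0,-2,0,0,0,0,0],[0,-2,0,0,0,0,0],[0,-0.6,0,0,0,0,0]]' ; python3 to.py .4426 -.3018 .235 0;  python3 - 2>/dev/null <<'E'
from h import *
q,e=avg('side',6,'sideE')
sc=px('side',[.5275,.0013,.0495])[0];x0,y0=(sc-[30,45]).astype(int)
crop('c6',q,x0-25,y0-20,90,86,6.6)
E
```

```text
time: 23.2
tcp_pos: [0.5274, 0.0008, 0.236]
ee_rot: [[-0.002, 0.994, -0.11], [-0.002, -0.11, -0.994], [-1.0, -0.002, 0.002]]
wrist_force: [0.6, -1.0, -2.8]
width: 0.268
t 23.2 p [0.5274 0.0008 0.236 ] yaw -6.3 down [-0.0017 -0.0018 -1.    ] w 0.268 F [ 0.63 -0.97 -2.76] T [ 0.    -0.017  0.028] q6 -0.112
shift cm [ 0.18 -5.11 31.01]
turn x -0.1099
rotvec [-0.11   0.002  0.002]
```

View pics/c6.png

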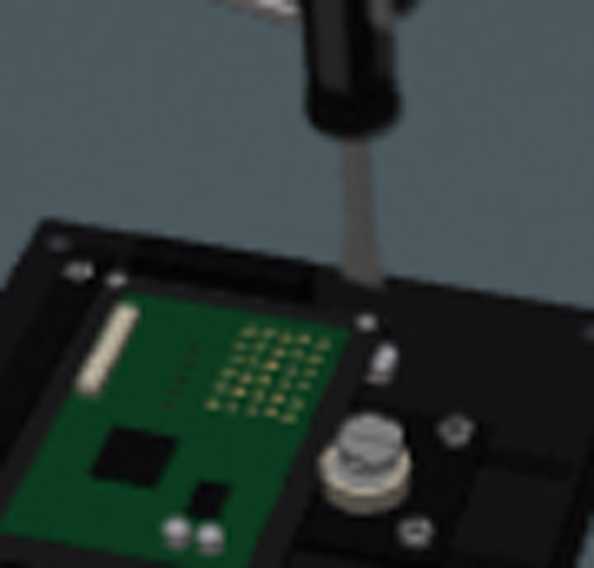

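The screw has turned: the slot is now across at (370,435) and the tyre has swung against the pallet's edge. Next is the stand.

```bash
python3 -m creep '[[0,0,-0.3,2,-0.03,0,0],[0,0,-0.75,4.2,-0.03,0,0],[0,0,-0.75,4.2,-0.03,0,0],[0,0,-0.75,4.2,-0.02,0,0],[0,0,-0.9,4.2,0,0,0],[0,0,-0.95,4.2,0,0,0],[0,0,-0.95,4.2,0,0,0],[0,0,-0.5,2,0,0,0]]' ; python3 to.py .442 -.302 .235 0
```

```text
time: 24.5
tcp_pos: [0.4553, -0.2946, 0.2258]
ee_rot: [[-0.016, 1.0, 0.008], [0.006, 0.008, -1.0], [-1.0, -0.016, -0.006]]
wrist_force: [0.0, 0.1, -2.9]
width: 0.267
t 24.5 p [ 0.4553 -0.2946  0.2258] yaw 0.46 down [-0.0164  0.0059 -0.9998] w 0.267 F [ 0.02  0.11 -2.87] T [ 0.009 -0.063  0.006] q6 -0.795
shift cm [-0.9  -1.36  0.72]
turn x 0.0081
rotvec [ 0.008 -0.006  0.016]
```

```bash
python3 -m creep '[[0,-0.5,-0.7,0.36,0.008,-0.006,0.016],[0,-0.4,-0.6,0.36,0,0,0],[0,0,0,0,0,0,0],[0,0,0,0,0,0,0],[0,0,0,0,0,0,0],[0,0,0,0,0,0,0],[0,0,0,0,0,0,0],[0,0,0,0,0,0,0]]' ; python3 to.py .442 -.302 .235 0;  python3 - 2>/dev/null <<'E'
from h import *
q,e=avg('side',6,'sideF');p,d=avg('top',6,'topF');s=robot.state();R=np.array(s['ee_rot']);c=np.array(s['tcp_pos'])+R[:,0]*.112
t=px('side',c)[0];st=px('side',[.441,-.3025,.08])[0];x0,y0=(st-[35,60]).astype(int)
print(t-[x0,y0],(t-[x0,y0])*7,(st-[x0,y0])*7);crop('c7',q,x0,y0,70,80,7)
E
```

```text
time: 25.5
tcp_pos: [0.4424, -0.2986, 0.2345]
ee_rot: [[-0.0, 1.0, 0.002], [0.003, 0.002, -1.0], [-1.0, -0.0, -0.003]]
wrist_force: [-0.5, 0.1, -1.4]
width: 0.266
t 25.5 p [ 0.4424 -0.2986  0.2345] yaw 0.13 down [-2.0e-04  2.6e-03 -1.0e+00] w 0.266 F [-0.53  0.06 -1.4 ] T [-0.014  0.029 -0.053] q6 -0.82
shift cm [-0.05 -0.04  0.33]
turn x 0.0023
rotvec [ 0.002 -0.003  0.   ]
[35.23690063 47.84463453] [246.65830438 334.91244171] [245.52547839 423.10488393]
```

View pics/c7.png

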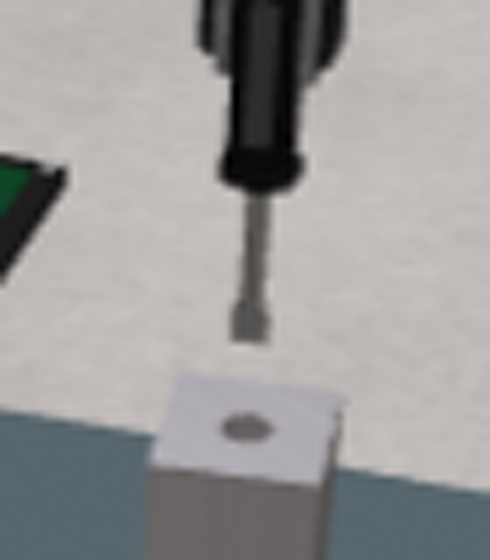

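The tip (250,341) is in line with the hole (247,428) once the remaining 3.5 mm in y is made up. Correcting that, then lowering.

```bash
python3 -m creep '[[0,0,-0.05,0.37,0,-0.003,0],[0,0,0,0,0,0,0],[0,1.2,0,0,0,0,0],[0,1.2,0,0,0,0,0],[0,0.4,0,0,0,0,0],[0,0,0,0,0,0,0],[0,0,0,0,0,0,0],[0,0,0,0,0,0,0]]' ; python3 to.py .4418 -.3025 .124 0
```

```text
time: 27.1
tcp_pos: [0.4415, -0.3024, 0.2039]
ee_rot: [[-0.001, 1.0, 0.002], [0.0, 0.002, -1.0], [-1.0, -0.001, -0.0]]
wrist_force: [0.5, 0.2, -1.9]
width: 0.269
t 27.1 p [ 0.4415 -0.3024  0.2039] yaw 0.12 down [-1.e-03  3.e-04 -1.e+00] w 0.269 F [ 0.47  0.24 -1.88] T [0.06  0.018 0.031] q6 -0.824
shift cm [7.99 0.04 0.01]
turn x 0.0021
rotvec [ 0.002 -0.     0.001]
```

```bash
python3 -m creep '[[0,0.5,0,0,0,0,0],[0,0.5,0,0,0,0,0],[0,0.5,0,0,0,0,0],[0,0.5,0,0,0,0,0],[0,0.5,0,0,0,0,0],[0,0.5,0,0,0,0,0],[0,0.4,0,0,0,0,0],[0,0,0,0,0,0,0]]' ; python3 to.py .4418 -.3025 .124 0
```

```text
time: 28.1
tcp_pos: [0.4414, -0.3025, 0.1675]
ee_rot: [[-0.001, 1.0, 0.002], [0.0, 0.002, -1.0], [-1.0, -0.001, -0.0]]
wrist_force: [0.1, 0.5, -2.0]
width: 0.269
t 28.1 p [ 0.4414 -0.3025  0.1675] yaw 0.12 down [-9.e-04  2.e-04 -1.e+00] w 0.269 F [ 0.09  0.52 -1.95] T [-0.013  0.06  -0.028] q6 -0.824
shift cm [4.35 0.04 0.  ]
turn x 0.002
rotvec [ 0.002 -0.     0.001]
```

In the hole (tip at z ≈ 0.055) with no contact. Down to just above the collar seat, then settle.

```bash
python3 -m creep '[[0,0.6,0,0,0,0,0],[0,0.7,0,0,0,0,0],[0,0.8,0,0,0,0,0],[0,0.8,0,0,0,0,0],[0,0.8,0,0,0,0,0],[0,0.5,0,0,0,0,0],[0,0.2,0,0,0,0,0],[0,0,0,0,0,0,0]]' ; python3 to.py .4418 -.3025 .1202 0
```

```text
time: 29.1
tcp_pos: [0.4415, -0.3026, 0.1204]
ee_rot: [[-0.001, 1.0, 0.002], [0.0, 0.002, -1.0], [-1.0, -0.001, -0.0]]
wrist_force: [-0.1, 0.5, -2.3]
width: 0.268
t 29.1 p [ 0.4415 -0.3026  0.1204] yaw 0.12 down [-8.e-04  1.e-04 -1.e+00] w 0.268 F [-0.05  0.47 -2.32] T [ 0.001 -0.071  0.036] q6 -0.824
shift cm [ 0.02  0.03 -0.01]
turn x 0.002
rotvec [ 0.002 -0.     0.001]
```

```bash
python3 -m creep '[[0,0.05,0,0,0,0,0],[0,0.05,0,0,0,0,0],[0,0.03,0,0,0,0,0],[0,0.03,0,0,0,0,0],[0,0.03,0,0,0,0,0],[0,0,0,0,0,0,0],[0,0,0,0,0,0,0],[0,0,0,0,0,0,0]]' 100; python3 to.py .4418 -.3025 .1202 0
```

```text
time: 30.1
tcp_pos: [0.4418, -0.3029, 0.1203]
ee_rot: [[-0.0, 1.0, 0.002], [-0.001, 0.002, -1.0], [-1.0, -0.0, 0.001]]
wrist_force: [-1.9, 1.3, 3.1]
width: 0.27
t 30.1 p [ 0.4418 -0.3029  0.1203] yaw 0.13 down [-2.e-04 -9.e-04 -1.e+00] w 0.27 F [-1.93  1.3   3.14] T [0.355 0.31  0.019] q6 -0.824
shift cm [ 0.01 -0.   -0.04]
turn x 0.0023
rotvec [0.002 0.001 0.   ]
```

Collar on the block (net +5 N). Release, then straight up.

```bash
python3 -m creep '[[1,0,0,0,0,0,0],[1,0,0,0,0,0,0],[1,0,0,0,0,0,0],[1,0,0,0,0,0,0],[1,0,0,0,0,0,0],[1,0,0,0,0,0,0],[1,0,0,0,0,0,0],[1,0,0,0,0,0,0]]' 20; python3 -m creep '[[1,-0.5,0,0,0,0,0],[1,-1.5,0,0,0,0,0],[1,-2,0,0,0,0,0],[1,-3,0,0,0,0,0],[1,-3,0,0,0,0,0],[1,-3,0,0,0,0,0],[1,-1,0,0,0,0,0],[1,0,0,0,0,0,0]]'; python3 - 2>/dev/null <<'E'
from h import *
q,e=avg('side',4,'sideG');p,d=avg('top',6,'topG')
st=px('side',[.441,-.3025,.08])[0];x0,y0=(st-[35,60]).astype(int)
f=lambda im,x,y,w,h,W,H:cv2.resize(im[y:y+h,x:x+w,::-1].clip(0,255).astype(np.uint8),(W,H),interpolation=cv2.INTER_CUBIC)
cv2.imwrite('pics/c8.png',np.hstack([f(q,x0,y0,70,84,400,480),f(p,175,140,100,120,400,480)]))
W=world('side',e);m=(abs(W[...,0]-.441)<.03)&(abs(W[...,1]+.3)<.03)
P=W[m&(W[...,2]>.15)&(W[...,2]<.18)];print('handle top',P[:,2].max(),P.mean(0))
E
```

```text
time: 31.1
tcp_pos: [0.4424, -0.3035, 0.1199]
ee_rot: [[0.001, 1.0, 0.002], [-0.002, 0.002, -1.0], [-1.0, 0.001, 0.002]]
wrist_force: [0.3, -0.2, -0.0]
width: 1.001
time: 32.1
tcp_pos: [0.4426, -0.3034, 0.2704]
ee_rot: [[0.005, 1.0, 0.002], [-0.006, 0.002, -1.0], [-1.0, 0.005, 0.006]]
wrist_force: [-0.3, 0.1, -0.0]
width: 0.999
handle top 0.16796308356095477 [ 0.4399967  -0.29415944  0.16058829]
```

View pics/c8.png

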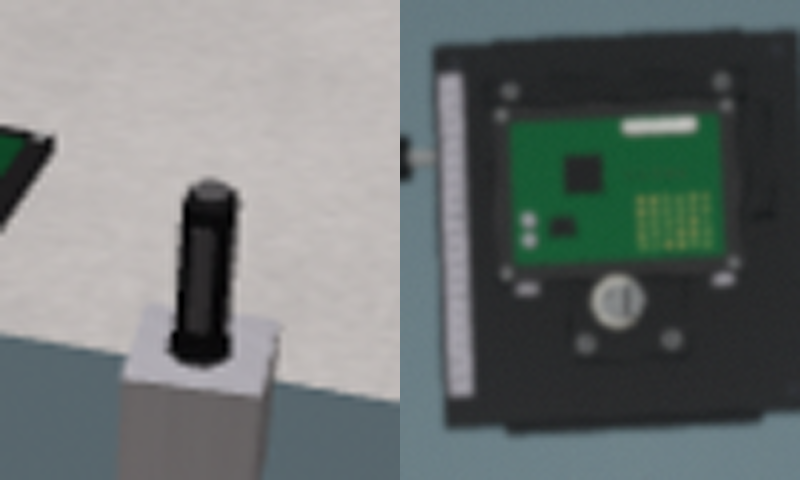

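The driver hangs upright with its collar on the block at (200,355). The pallet lies square in the holder and the slot now runs along x, near (628,300). The gripper is open and clear, so I'll hand in.

```bash
python3 -c "
from station import robot
print(robot.finish_job())"
```

```text
the job is handed in; nothing more can be done
None
```

The cam screw is tightened against the pallet, the driver is back in its stand, and I handed the job in at about 33 s of the 67 s allowed. No verdict came back.

- **Seating:** the blade went to the bottom of the slot with about 5 N of contact.
- **Turning:** the wrist torque held at about 0.14–0.17 N m while the screw turned freely. It then climbed to a peak of 0.37 N m indicated, or roughly 0.35 after allowing for the sensor's offset.
- **Torque overshoot:** that is above the 0.3 N m target but below the 0.4 limit. I ran two small turning steps back to back without reading the torque in between.
- **Putting back:** I eased the twist out of the driver to about 0 N m before lifting it out. I then lowered it until the collar sat on the block and let go.

**Last checks:** the picture shows the driver upright with its collar on the block, and the top of its handle reads about 0.168 m against 0.165 m expected. The slot has turned about 65–70°, the pallet looks square in the holder, and the arm is clear with no wrist force. I could not measure the cam's force on the pallet. That it is above 12 N and below 45 N is only inferred from the torque. I did not check the pallet's angle numerically or look again at the jar, tray and syringe rest.

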